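# Roll the brass lens tube to the stop line of the checking plate

### The job

Roll the brass lens tube across the checking plate, as in a straightness check, by pushing its side gently, and let it come to rest lying along the blue line. Keep it on the plate, neither lifted nor run past the line by more than its own width, and leave the black tube and the loupe alone.

Things in the scene. Friction and masses are not known exactly. Their poses are not given: they have to be found in the camera images.
- brass_tube_center (a point): centre of the loose brass lens tube, a plain cylinder 26 mm in diameter and 60 mm long with black rings, about 80 g, lying on the plate. Its y axis is the axis of the cylinder; x and z turn with it as it rolls. Smooth (friction about 0.35) and light to roll: once it leaves the pusher at 30 mm/s it rolls on about 2 mm, at 60 mm/s about 9 mm, at 120 mm/s about 35 mm (with the square of the speed); a slow push that ends smoothly leaves it touching the pusher or a few mm ahead
- black_tube_center (a point): centre of the loose black lens tube of the same size, with steel rings, lying beside the brass one on the plate, at least 20 mm clear of it endwise; to be left alone. Which of the two is on the left varies
- stop_line (a point): middle of the blue line, 6 mm wide, that crosses the fixed grey checking plate from side to side; on the plate's top face. The plate is 240 mm (x) by 180 mm (y) and 8 mm thick; the line lies along this frame's y axis, 45 mm beyond the plate's centre; x points from the tubes towards the line, along the plate, and 75 mm of plate remain beyond the line. The tubes start 95 to 140 mm short of the line, nearly parallel to it
- loupe: loose eye loupe, brass and black, 35 mm across and 30 mm high, standing on the bench to the right of the plate; origin at the centre of its foot; to be left alone
- lamp_cable_point (a point): a point of the fixed, rigid black lamp cable that hangs across the bench in the air, right of the plate, roughly along the world x axis: from x = 0.2 to 0.8 m it runs at y = -0.15 to -0.25 m, 0.46 to 0.50 m above the bench. The gripper starts on its right, the plate lies on its left: pass over it with the fingertips 0.54 m or more above the bench, or keep clear of it. Farther right a slanting lamp beam runs from (0.2, -0.52, 0.50) to (1.09, -0.13, 0.77) m
Mind the look-alikes: they are no part of the job. Leave any purple look-alike of the part that bears brass_tube_center alone.

How it is judged:
By the outcome, as a careful person would: the job done as asked, in the order asked, and still so for the second after the job is handed in, with the robot touching nothing.
It also fails if it takes over 43 s, if anything falls off the work surface, if the arm or the gripper's body presses on something with over 40 N, if the wrist force passes 120 N, or if a joint passes its speed limit or range.

### The arm

A 6-joint arm with a two-finger parallel gripper is mounted at the origin on a cart in front of the work surface, level with it; the furniture and walls round the work are solid. World frame = base frame: x ahead of the robot, y to its left, z up, the work surface at z = 0. Lengths are in m, angles in rad, forces in N, time in s.
With the tool pointing down it reaches from about 0.275 to 0.875 m from the base axis. Payload 12.5 kg.
Tool frame: the origin (TCP) lies on the centre line of the jaws, within the pads' length; the fingertips stand 8 mm ahead of it and the grasp point (between the pads) lies 11 mm behind it; z points along the fingers, y is the line along which they close (so a half turn about z gives the same grasp; the last joint's range is limited). The gripper opens to 85 mm and grips with 20 to 120 N. Pads are 22 mm wide; open, the fingers measure 114 mm over their backs; the gripper's body (76 mm by 85 mm) begins 54 mm behind the grasp point. The pads swing forward as they close: fully open they stand 13 mm farther back than shut.
Start: joints at [-0.797, 0.351, 1.652, -0, 1.139, -0.085], TCP at [0.416, -0.359, 0.239] pointing down, gripper open.
Joint ranges: [-2.75, 2.75], [-0.79, 2.1], [0.01, 2.65], [-1.57, 4.71], [0.07, 3.14], [-2.87, 2.87]. Speed limits (rad/s): [2.22, 2.22, 2.79, 3.14, 3.14, 3.14].

### API

Orientations are given as a 3x3 rotation matrix whose columns are the frame's x, y, z axes.
In Python, from rig import manip, cams, sign_off, recognise gives the robot as it stands. The module is installed in compiled form; this text tells all that it offers.
- The arm moves only by the tool jog_arm, never from a script. Its argument "series" is a list of rows, each a list of 3 entries, a list of its own where there are three numbers: the shift along the tool's x, y, z in m, then the turn about the tool's z in rad, then the finger opening in m, from 0 to 0.0854. A call has exactly 5 rows; each row is the pose to reach, as a shift and turn from the pose commanded when the call began, along the tool's axes at that moment; what a row does not reach only later rows make up. A row lasts 1/12 s, in which the tool goes at most 41.7 mm and 7.16 degrees, less where a joint would pass 70% of its speed; a pose out of reach is approached as far as the arm can. A call with a gripper value outside its range is refused whole. The fingers move at their own pace and stop on an object; "newtons" is the grip in N (left out, the last holds). Time passes only in rows, so rows that repeat a pose let the fingers close, or fill a call up. It gives the time, the measured TCP pose, the force, the opening and the grip force at its end, in the units of the state.
- manip.get_state(): the state, without advancing time (a new reading comes with each control period).
- cams.camera(name): name is "scene" or "top"; returns the picture (400x640x3 uint8, blue, green, red); there is no depth.
- cams.calibration(name): a dict with "camera_matrix" (3x3 intrinsics, pixels), "distortion" ([k1, k2, p1, p2, k3] as OpenCV has them; the pictures are not rectified), "eye" and "rotation" of the camera in the world. Camera axes: x right, y up, looking along -z (the intrinsics and any distortion apply to the point x, -y, -z); pixel columns grow to the right and rows downward; lengths in m; the calibration is good to about 2 mm. A picture is of the moment at which its call begins. calibration takes no time and is no camera call.
- sign_off(): hands the job in; it is judged then, once.
Trained networks look in the newest picture that a camera, given by its name, has taken for a name from the list of things; names that differ only in an ending like _2 or _b are one class to them, and where a whole thing is asked for, a point or a joint stands for the part that bears it (a point fixed in the world has none). Each returns a list of dicts, best first, with "p" (0 to 1); they miss things now and then, are a little off and sometimes report something else, mostly with a low value. They report only what shows in the picture. A call takes as long as a camera call. They do not tell look-alikes from the thing itself.
- recognise(camera, thing): "position" ([x, y, z] in m, in the coordinates of the camera as it stood for that picture, good to about 4 mm: the middle of the surface that is visible of it).
The state is a dict: "time_s": time; "joint_positions": joint angles; "joint_velocities": joint speeds; "effort": joint torques, N m; "eef_pos": TCP position; "tool_rot": TCP orientation; "contact_force": force on the tool from outside, world axes, zero at the start; "torque": the same for the moment, N m; "finger_gap": opening from 0.0 (shut) to 1.0 (fully open); "grasp_force": force on a finger pad.
Only numpy, scipy, OpenCV 4.12 (cv2) and the standard library are available. Lean on these libraries where they do the work, as an engineer would, in place of code of your own. Each camera call takes 0.05 s, during which the arm holds its last target. There are 200 camera calls.

## Working session

There is one attempt and no reset: what is moved stays moved. The work goes in short steps, Python scripts to look and compute and a tool call to move; the robot and the scene stay as the last step left them, time stands still between calls to the robot, and variables do not carry over. Pictures are saved under pics/ and viewed, at most 10 in all, crops included, and the job is handed in when it is done.

Besides the shell and the picture viewer there is one more tool, called by a JSON object that holds its "name" and its "arguments". jog_arm: Moves the arm, as the interface text tells. Its arguments: {"type":"object","properties":{"series":{"type":"array","items":{"type":"array"}},"newtons":{"type":"number"}},"required":["series"]}

```bash
mkdir -p pics
cat > h.py <<'E'
import numpy as np, cv2
from rig import manip, cams, sign_off, recognise
def world(n,p):
    c=cams.calibration(n); return np.array(c["eye"])+np.array(c["rotation"])@np.array(p)
def px2w(n,uv,z):
    c=cams.calibration(n); K=np.array(c["camera_matrix"]);d=np.array(c["distortion"])
    q=cv2.undistortPoints(np.array(uv,float).reshape(-1,1,2),K,d).reshape(-1,2)
    r=np.c_[q[:,0],-q[:,1],-np.ones(len(q))]@np.array(c["rotation"]).T
    e=np.array(c["eye"]); return e+r*((z-e[2])/r[:,2])[:,None]
E
python3 - <<'E'
from h import *
np.set_printoptions(precision=4,suppress=True)
for n in ("scene","top"):
    cv2.imwrite(f"pics/{n}0.png",cams.camera(n)); print(n,cams.calibration(n)["eye"])
for t in ("brass_tube_center","black_tube_center","stop_line","loupe"):
    for r in recognise("top",t): print(t,round(r["p"],2),world("top",r["position"]))
s=manip.get_state(); print(s["time_s"],s["eef_pos"],s["tool_rot"])
E
```

```text
scene [-0.0605 -0.5295  0.8517]
top [ 0.3306 -0.0081  1.3949]
brass_tube_center 0.64 [ 0.5141 -0.0195  0.0301]
black_tube_center 0.57 [0.5025 0.0653 0.0278]
stop_line 0.59 [0.593  0.0212 0.0071]
loupe 0.63 [ 0.5487 -0.1787  0.027 ]
loupe 0.38 [0.5933 0.0209 0.0093]
0.3 [ 0.4163 -0.3592  0.2391] [[ 0.6533  0.7571 -0.0003]
 [ 0.7571 -0.6533  0.0003]
 [ 0.0001 -0.0005 -1.    ]]
```

View pics/top0.png

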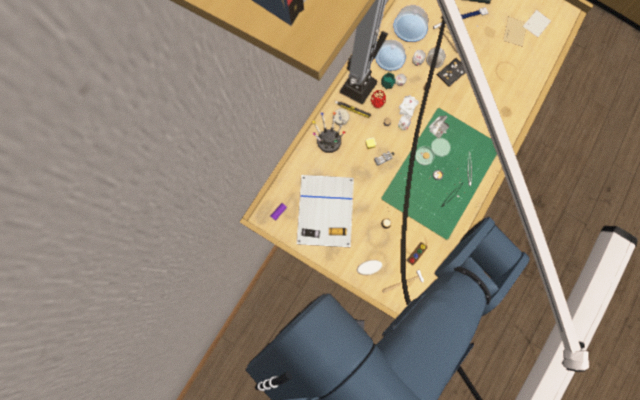

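View pics/scene0.png

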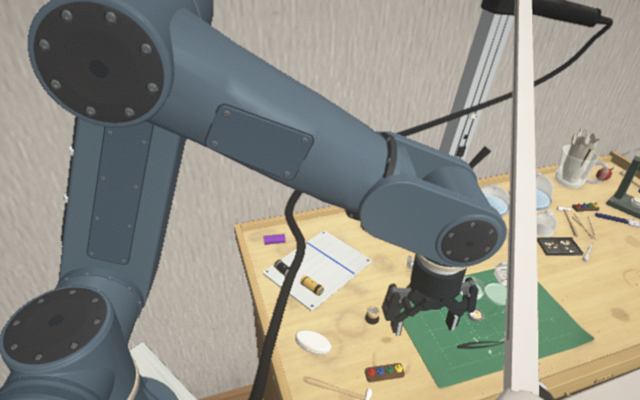

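The top view shows the brass tube at px (337,231), the black tube at (311,233), the blue line from (301,196) to (352,198), the loupe at (386,223) and the cable near u=405. In the scene view the gripper is right of the cable. I'll measure more closely from pixels.

Run:
```python
from h import *
im=cv2.imread("pics/top0.png")[165:260,285:400]
cv2.imwrite("pics/crop1.png",cv2.resize(im,None,fx=6,fy=6,interpolation=cv2.INTER_CUBIC))
h=cv2.cvtColor(cv2.imread("pics/top0.png"),cv2.COLOR_BGR2HSV)
np.set_printoptions(precision=4,suppress=True)
m=np.zeros(h.shape[:2],np.uint8); m[185:210,295:358]=cv2.inRange(h,(100,90,60),(130,255,255))[185:210,295:358]
v,u=np.nonzero(m); W=px2w("top",np.c_[u,v],.008)[:,:2]
c=W.mean(0); e=np.linalg.svd(W-c)[2][0]; pr=(W-c)@e; print("line",len(u),c+e*(pr.min()+pr.max())/2,e,np.ptp(pr))
print(px2w("top",[[337,231],[311,233]],.021), px2w("top",[[386,223]],.015))
```

```text
line 52 [0.6331 0.0201] [-0.0258 -0.9997] 0.1642158876739672
[[ 0.5151 -0.0203  0.021 ]
 [ 0.506   0.0659  0.021 ]] [[ 0.5471 -0.1842  0.015 ]]
```

View pics/crop1.png

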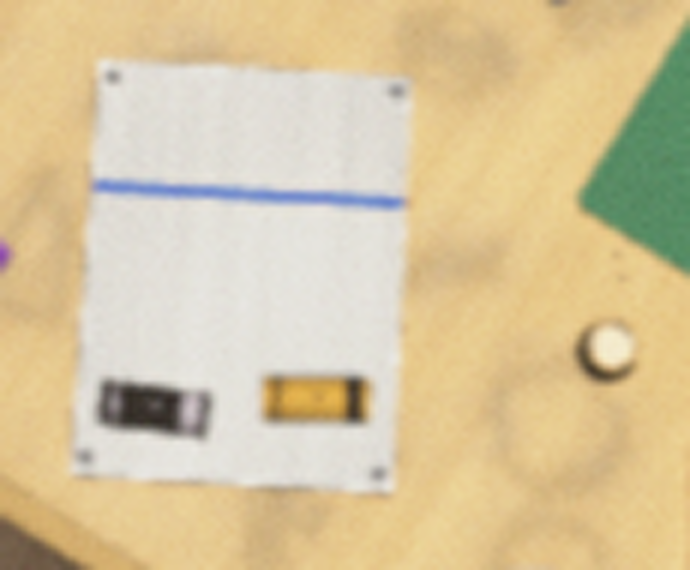

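The crop shows the line from (94,186) to (403,203), and the brass tube level with its centre at (316,399). The black tube is left of it at (155,408), and the loupe is well clear. Next I'll check the plate and tube yaw and the cable position.

Run:
```python
from h import *
np.set_printoptions(precision=4,suppress=True)
f=lambda P:np.array(P,float)/6+[285-.42,165-.42]
C=px2w("top",f([(98,60),(411,78),(393,492),(73,475)]),.008)[:,:2]; print("plate",C,C.mean(0))
for a,b in((1,0),(2,3)): d=C[b]-C[a]; print("y-dir yaw",np.degrees(np.arctan2(-d[0],d[1])))
for a,b in((3,0),(2,1)): d=C[b]-C[a]; print("x-dir yaw",np.degrees(np.arctan2(d[1],d[0])))
im=cv2.imread("pics/top0.png");h=cv2.cvtColor(im,cv2.COLOR_BGR2HSV)
m=np.zeros(h.shape[:2],np.uint8); m[224:240,324:350]=cv2.inRange(h,(12,110,90),(30,255,255))[224:240,324:350]
v,u=np.nonzero(m);W=px2w("top",np.c_[u,v],.028)[:,:2];c=W.mean(0);e=np.linalg.svd(W-c)[2][0]
print("brass gold",len(u),c,np.degrees(np.arctan(-e[0]/e[1])),np.ptp((W-c)@e))
print("cable",px2w("top",[(432,60),(420,105),(411,150),(406,200),(404,250),(403,285)],.48))
```

```text
plate [[ 0.7095  0.1089]
 [ 0.7035 -0.0713]
 [ 0.4656 -0.0653]
 [ 0.4702  0.113 ]] [0.5872 0.0213]
y-dir yaw -1.8838948889784397
y-dir yaw -1.4951493183503874
x-dir yaw -0.9757724907549122
x-dir yaw -1.4485067370780318
brass gold 104 [ 0.5142 -0.0188] 0.12481195351797778 0.05322883144964241
cable [[ 0.8818 -0.2398  0.48  ]
 [ 0.7601 -0.2066  0.48  ]
 [ 0.6465 -0.183   0.48  ]
 [ 0.5277 -0.17    0.48  ]
 [ 0.415  -0.1648  0.48  ]
 [ 0.3388 -0.1625  0.48  ]]
```

{"name": "jog_arm", "arguments": {"series": [[[0.004,-0.018,-0.025],0,0.025],[[0.009,-0.04,-0.055],0,0.025],[[0.014,-0.06,-0.09],0,0.025],[[0.014,-0.06,-0.125],0,0.025],[[0.014,-0.06,-0.16],0,0.025]], "newtons": 20}}

```text
time_s: 0.72
eef_pos: [0.3794, -0.3085, 0.4013]
tool_rot: [[0.653, 0.757, 0.0], [0.757, -0.653, -0.0], [0.0, 0.0, -1.0]]
contact_force: [0.2, -1.0, -0.9]
finger_gap: 0.303
grasp_force: 0.0
```

{"name": "jog_arm", "arguments": {"series": [[[0,0,-0.037],0,0.025],[[0,0,-0.074],0,0.025],[[0,0,-0.11],0,0.025],[[0,0,-0.147],0,0.025],[[0,0,-0.18],0,0.025]]}}

```text
time_s: 1.13
eef_pos: [0.3797, -0.3091, 0.5817]
tool_rot: [[0.653, 0.757, 0.001], [0.757, -0.653, -0.001], [-0.0, 0.001, -1.0]]
contact_force: [0.2, -0.2, -0.1]
finger_gap: 0.292
grasp_force: 0.0
```

{"name": "jog_arm", "arguments": {"series": [[[0.034,-0.016,-0.005],0.11,0.025],[[0.069,-0.032,-0.005],0.22,0.025],[[0.104,-0.048,-0.005],0.33,0.025],[[0.139,-0.064,-0.005],0.44,0.025],[[0.174,-0.08,-0.005],0.55,0.025]]}}

```text
time_s: 1.55
eef_pos: [0.4317, -0.1299, 0.5844]
tool_rot: [[0.949, 0.314, 0.0], [0.314, -0.949, -0.0], [0.0, 0.0, -1.0]]
contact_force: [1.7, -0.8, 0.1]
finger_gap: 0.292
grasp_force: 0.0
```

{"name": "jog_arm", "arguments": {"series": [[[0.019,-0.03,0],0.1,0.025],[[0.039,-0.06,0],0.2,0.025],[[0.061,-0.0956,0],0.3,0.025],[[0.061,-0.0956,0.02],0.345,0.025],[[0.061,-0.0956,0.05],0.345,0.025]]}}

```text
time_s: 1.97
eef_pos: [0.4595, -0.0195, 0.5354]
tool_rot: [[1.0, -0.019, 0.004], [-0.019, -1.0, -0.0], [0.004, 0.0, -1.0]]
contact_force: [0.9, -1.4, -1.2]
finger_gap: 0.293
grasp_force: 0.0
```

{"name": "jog_arm", "arguments": {"series": [[[0,0,0.04],0.005,0.025],[[0,0,0.08],0.005,0.025],[[0,0,0.12],0.005,0.025],[[0,0,0.16],0.005,0.025],[[0,0,0.2],0.005,0.025]]}}

```text
time_s: 2.38
eef_pos: [0.4584, -0.0214, 0.3326]
tool_rot: [[1.0, -0.025, 0.001], [-0.025, -1.0, -0.0], [0.001, 0.0, -1.0]]
contact_force: [1.3, -0.3, -0.1]
finger_gap: 0.295
grasp_force: 0.0
```

{"name": "jog_arm", "arguments": {"series": [[[0,0,0.04],0,0.025],[[0,0,0.08],0,0.025],[[0,0,0.12],0,0.025],[[0,0,0.15],0,0.025],[[0,0,0.17],0,0.025]]}}

```text
time_s: 2.8
eef_pos: [0.4576, -0.0213, 0.1614]
tool_rot: [[1.0, -0.025, -0.003], [-0.025, -1.0, 0.001], [-0.003, -0.0, -1.0]]
contact_force: [-0.6, -0.4, -0.5]
finger_gap: 0.294
grasp_force: 0.0
```

Run:
```python
from h import *
s=manip.get_state(); print(s["time_s"],s["eef_pos"],s["tool_rot"],s["contact_force"])
cv2.imwrite("pics/top2.png",cams.camera("top")); im=cams.camera("scene")
cv2.imwrite("pics/scene2.png",cv2.resize(im[200:340,220:420],None,fx=4,fy=4,interpolation=cv2.INTER_CUBIC))
```

```text
2.8 [ 0.45755265 -0.02132807  0.16141188] [[ 9.99692007e-01 -2.45933119e-02 -3.32560793e-03]
 [-2.45917404e-02 -9.99697446e-01  5.12602906e-04]
 [-3.33720836e-03 -4.30662541e-04 -9.99994339e-01]] [-0.55234195 -0.41783333 -0.50649723]
```

View pics/scene2.png

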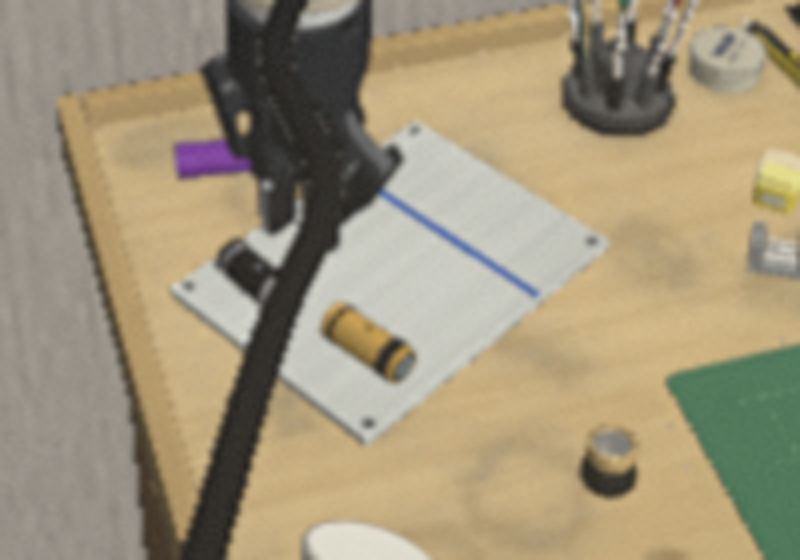

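View pics/top2.png

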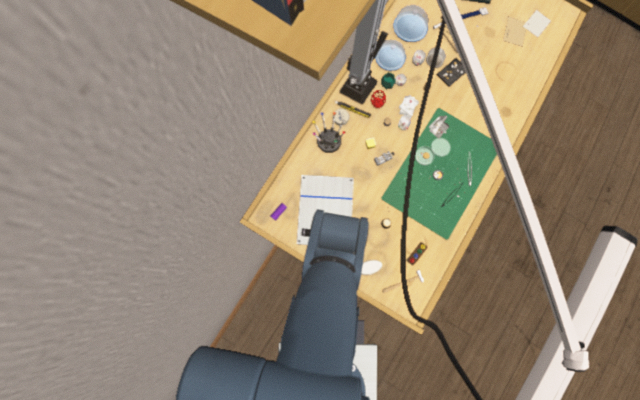

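The scene view shows the brass tube clear at raw px (312,285), with the fingers above the near end of the plate. The arm blocks the top view. I'll descend now.

{"name": "jog_arm", "arguments": {"series": [[[0,0,0.03],0,0.025],[[0,0,0.06],0,0.025],[[0,0,0.09],0,0.025],[[0,0,0.115],0,0.025],[[0,0,0.135],0,0.025]]}}

```text
time_s: 3.32
eef_pos: [0.4597, -0.0216, 0.029]
tool_rot: [[1.0, -0.025, 0.001], [-0.025, -1.0, -0.0], [0.001, 0.0, -1.0]]
contact_force: [-0.5, 0.5, -0.3]
finger_gap: 0.291
grasp_force: 0.0
```

{"name": "jog_arm", "arguments": {"series": [[[0,0,0.003],0,0.025],[[0.003,0,0.006],0,0.025],[[0.006,0,0.006],0,0.025],[[0.01,0,0.006],0,0.025],[[0.014,0,0.006],0,0.025]]}}

```text
time_s: 3.73
eef_pos: [0.4744, -0.022, 0.0247]
tool_rot: [[1.0, -0.025, 0.002], [-0.025, -1.0, -0.0], [0.002, 0.0, -1.0]]
contact_force: [0.6, -0.3, -0.1]
finger_gap: 0.296
grasp_force: 0.0
```

```bash
cat > t.py <<'E'
from h import *
import sys
np.set_printoptions(precision=4,suppress=True)
s=manip.get_state(); im=cams.camera("scene")
print(s["time_s"],s["eef_pos"],s["tool_rot"][:2,:2].ravel() if hasattr(s["tool_rot"],"ravel") else s["tool_rot"],s["contact_force"])
cv2.imwrite(f"pics/{sys.argv[1]}.png",cv2.resize(im[200:340,220:420],None,fx=4,fy=4,interpolation=cv2.INTER_CUBIC))
h=cv2.cvtColor(im,cv2.COLOR_BGR2HSV);m=np.zeros(h.shape[:2],np.uint8);r=(slice(240,300),slice(290,345))
m[r]=cv2.inRange(h,(12,150,60),(26,255,255))[r]
n,l,st,c=cv2.connectedComponentsWithStats(m)
k=1+np.argmax(st[1:,4]);print(st[k],c[k],px2w("scene",[c[k]],.025))
E
python3 t.py s3
```

```text
3.7333 [ 0.4744 -0.022   0.0247] [ 0.9997 -0.0245 -0.0245 -0.9997] [ 0.627  -0.2829 -0.1221]Traceback (most recent call last):
  File "t.py", line 10, in <module>
    k=1+np.argmax(st[1:,4]);print(st[k],c[k],px2w("scene",[c[k]],.025))
        ~~~~~~~~~^^^^^^^^^^
    return _wrapfunc(a, 'argmax', axis=axis, out=out, **kwds)
    return bound(*args, **kwds)
ValueError: attempt to get argmax of an empty sequence
```

View pics/s3.png

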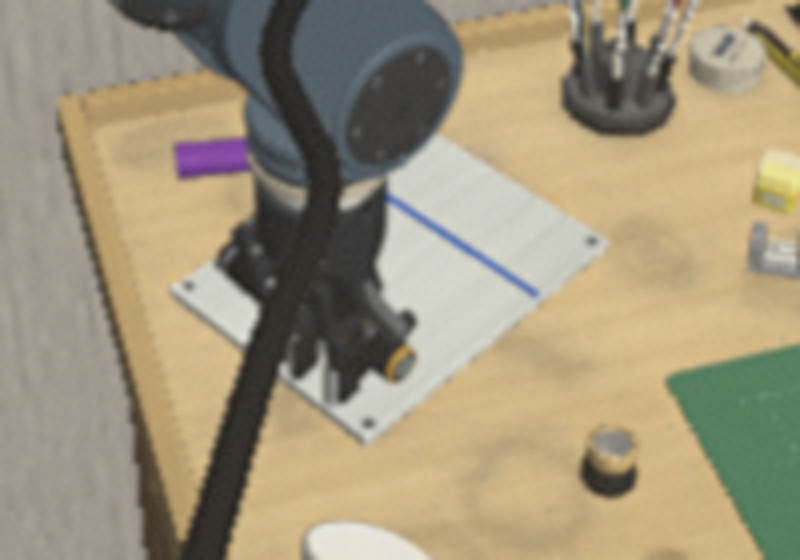

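The visible end face of the brass tube, at crop (400,362), hasn't moved, and the fingers stand behind it. I'll push slowly.

{"name": "jog_arm", "arguments": {"series": [[[0.002,0,0.001],0,0.025],[[0.004,0,0.002],0,0.025],[[0.006,0,0.003],0,0.025],[[0.008,0,0.003],0,0.025],[[0.01,0,0.003],0,0.025]]}}

```text
time_s: 4.2
eef_pos: [0.483, -0.0221, 0.0202]
tool_rot: [[1.0, -0.025, -0.0], [-0.025, -1.0, 0.0], [-0.0, -0.0, -1.0]]
contact_force: [0.3, 0.2, 0.8]
finger_gap: 0.293
grasp_force: 0.0
```

{"name": "jog_arm", "arguments": {"series": [[[0.002,0,0],0,0.025],[[0.004,0,0],0,0.025],[[0.006,0,0],0,0.025],[[0.008,0,0],0,0.025],[[0.01,0,0],0,0.025]]}}

```text
time_s: 4.62
eef_pos: [0.4931, -0.0224, 0.0203]
tool_rot: [[1.0, -0.025, -0.0], [-0.025, -1.0, 0.0], [-0.0, -0.0, -1.0]]
contact_force: [-0.1, -0.4, -0.7]
finger_gap: 0.291
grasp_force: 0.0
```

{"name": "jog_arm", "arguments": {"series": [[[0.002,0,0],0,0.025],[[0.004,0,0],0,0.025],[[0.006,0,0],0,0.025],[[0.008,0,0],0,0.025],[[0.01,0,0],0,0.025]]}}

```text
time_s: 5.03
eef_pos: [0.5031, -0.0226, 0.0203]
tool_rot: [[1.0, -0.025, -0.0], [-0.025, -1.0, -0.0], [-0.0, 0.0, -1.0]]
contact_force: [0.6, 0.2, -0.1]
finger_gap: 0.29
grasp_force: 0.1
```

```bash
python3 t.py s4 2>&1 | head -1
```

```text
5.0333 [ 0.5031 -0.0226  0.0203] [ 0.9997 -0.0246 -0.0246 -0.9997] [ 0.6119  0.196  -0.1318]
```

View pics/s4.png

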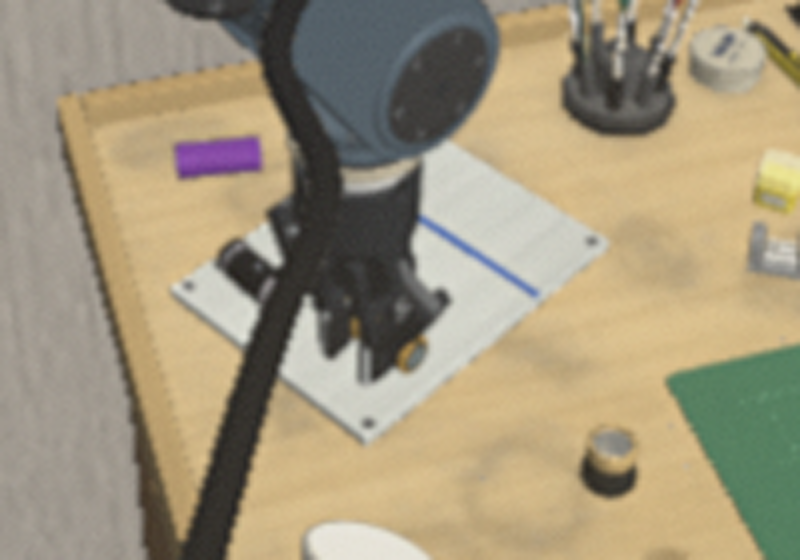

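The end face has moved to (413,354), so the tube is rolling ahead of the fingers. The black tube hasn't been touched. Pushing on.

{"name": "jog_arm", "arguments": {"series": [[[0.0025,0,0],0,0.025],[[0.005,0,0],0,0.025],[[0.0075,0,0],0,0.025],[[0.01,0,0],0,0.025],[[0.0125,0,0],0,0.025]]}}

```text
time_s: 5.5
eef_pos: [0.5157, -0.0229, 0.0203]
tool_rot: [[1.0, -0.025, 0.0], [-0.025, -1.0, -0.0], [0.0, -0.0, -1.0]]
contact_force: [-0.1, 0.1, -0.5]
finger_gap: 0.291
grasp_force: 0.0
```

{"name": "jog_arm", "arguments": {"series": [[[0.0025,0,0],0,0.025],[[0.005,0,0],0,0.025],[[0.0075,0,0],0,0.025],[[0.01,0,0],0,0.025],[[0.0125,0,0],0,0.025]]}}

```text
time_s: 5.92
eef_pos: [0.5282, -0.0232, 0.0203]
tool_rot: [[1.0, -0.025, -0.0], [-0.025, -1.0, 0.0], [-0.0, -0.0, -1.0]]
contact_force: [-0.2, 0.2, -0.1]
finger_gap: 0.297
grasp_force: 0.0
```

{"name": "jog_arm", "arguments": {"series": [[[0.0025,0,0],0,0.025],[[0.005,0,0],0,0.025],[[0.0075,0,0],0,0.025],[[0.01,0,0],0,0.025],[[0.0125,0,0],0,0.025]]}}

```text
time_s: 6.33
eef_pos: [0.5407, -0.0236, 0.0203]
tool_rot: [[1.0, -0.025, 0.0], [-0.025, -1.0, 0.0], [0.0, -0.0, -1.0]]
contact_force: [0.5, 0.2, 0.3]
finger_gap: 0.292
grasp_force: 0.0
```

{"name": "jog_arm", "arguments": {"series": [[[0.0025,0,0],0,0.025],[[0.005,0,0],0,0.025],[[0.0075,0,0],0,0.025],[[0.01,0,0],0,0.025],[[0.0125,0,0],0,0.025]]}}

```text
time_s: 6.75
eef_pos: [0.5532, -0.0239, 0.0203]
tool_rot: [[1.0, -0.025, 0.0], [-0.025, -1.0, -0.0], [0.0, 0.0, -1.0]]
contact_force: [-0.3, 0.1, 0.2]
finger_gap: 0.295
grasp_force: 0.0
```

{"name": "jog_arm", "arguments": {"series": [[[0.0025,0,0],0,0.025],[[0.005,0,0],0,0.025],[[0.0075,0,0],0,0.025],[[0.01,0,0],0,0.025],[[0.0125,0,0],0,0.025]]}}

```text
time_s: 7.17
eef_pos: [0.5657, -0.0242, 0.0203]
tool_rot: [[1.0, -0.025, -0.0], [-0.025, -1.0, 0.0], [-0.0, -0.0, -1.0]]
contact_force: [-0.2, -0.6, 0.3]
finger_gap: 0.294
grasp_force: 0.0
```

{"name": "jog_arm", "arguments": {"series": [[[0.0025,0,0],0,0.025],[[0.005,0,0],0,0.025],[[0.0075,0,0],0,0.025],[[0.01,0,0],0,0.025],[[0.0125,0,0],0,0.025]]}}

```text
time_s: 7.58
eef_pos: [0.5782, -0.0245, 0.0203]
tool_rot: [[1.0, -0.025, -0.0], [-0.025, -1.0, 0.0], [-0.0, -0.0, -1.0]]
contact_force: [0.0, 0.4, 0.1]
finger_gap: 0.295
grasp_force: 0.0
```

{"name": "jog_arm", "arguments": {"series": [[[0.0022,0,0],0,0.025],[[0.0041,0,0],0,0.025],[[0.0056,0,0],0,0.025],[[0.0067,0,0],0,0.025],[[0.0075,0,0],0,0.025]]}}

```text
time_s: 8.0
eef_pos: [0.5855, -0.0246, 0.0203]
tool_rot: [[1.0, -0.025, -0.0], [-0.025, -1.0, 0.0], [-0.0, -0.0, -1.0]]
contact_force: [-0.3, 0.5, 0.3]
finger_gap: 0.289
grasp_force: 0.0
```

```bash
python3 t.py s5 2>&1 | head -1
```

```text
8.0 [ 0.5855 -0.0246  0.0203] [ 0.9997 -0.0246 -0.0246 -0.9997] [-0.304   0.4867  0.342 ]
```

View pics/s5.png

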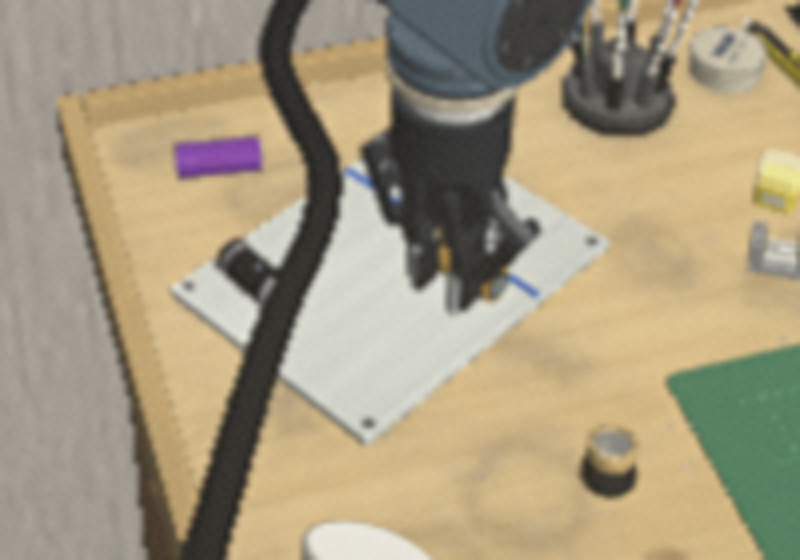

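The fingers hide the tube, so I'll back off and lift to look.

{"name": "jog_arm", "arguments": {"series": [[[-0.008,0,0],0,0.025],[[-0.03,0,0],0,0.025],[[-0.055,0,-0.01],0,0.025],[[-0.08,0,-0.04],0,0.025],[[-0.105,0,-0.075],0,0.025]]}}

```text
time_s: 8.47
eef_pos: [0.478, -0.0218, 0.0934]
tool_rot: [[1.0, -0.025, -0.004], [-0.025, -1.0, 0.001], [-0.004, -0.001, -1.0]]
contact_force: [1.5, 0.6, 0.8]
finger_gap: 0.288
grasp_force: 0.0
```

{"name": "jog_arm", "arguments": {"series": [[[-0.01,0,-0.03],0,0.025],[[-0.01,0,-0.05],0,0.025],[[-0.01,0,-0.06],0,0.025],[[-0.01,0,-0.06],0,0.025],[[-0.01,0,-0.06],0,0.025]]}}

```text
time_s: 8.88
eef_pos: [0.4711, -0.0218, 0.1536]
tool_rot: [[1.0, -0.025, 0.0], [-0.025, -1.0, 0.0], [0.0, -0.0, -1.0]]
contact_force: [-0.4, -0.1, -1.0]
finger_gap: 0.293
grasp_force: 0.0
```

```bash
cat > m.py <<'E'
from h import *
import sys
from scipy.optimize import least_squares
np.set_printoptions(precision=4,suppress=True)
print(manip.get_state()["time_s"],manip.get_state()["eef_pos"])
im=cams.camera("scene")
for r in recognise("scene","brass_tube_center")[:3]: print(r["p"],world("scene",r["position"]))
crop=im[235:290,295:375]; cv2.imwrite(f"pics/{sys.argv[1]}.png",cv2.resize(crop,None,fx=10,fy=10,interpolation=cv2.INTER_CUBIC))
h=cv2.cvtColor(im,cv2.COLOR_BGR2HSV);m=np.zeros(h.shape[:2],np.uint8);r=(slice(235,290),slice(295,375))
m[r]=cv2.inRange(h,(100,100,60),(130,255,255))[r]
v,u=np.nonzero(m);W=px2w("scene",np.c_[u,v],.008)[:,:2];p=np.polyfit(W[:,1],W[:,0],1);print("line x=",np.polyval(p,-.022),"yaw",np.degrees(-np.arctan(p[0])),len(u))
E
python3 m.py s6
```

```text
8.8833 [ 0.4711 -0.0218  0.1536]
0.63 [0.5719 0.1699 0.0164]
0.47 [ 0.6021 -0.0245  0.0291]
line x= 0.6316160895323654 yaw -1.742416387610154 11
```

View pics/s6.png

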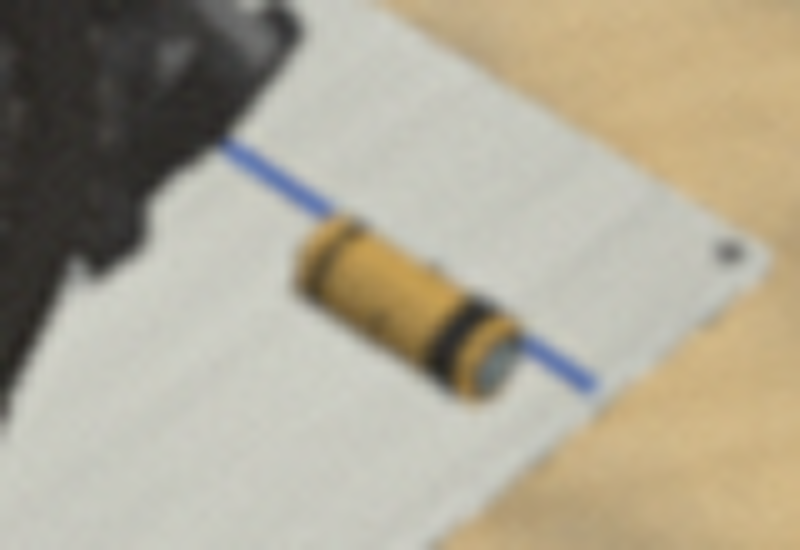

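The tube is parallel to the line and short of it. Its right end disc is at crop (493,365) and its silhouette centre is near (408,308). I'll work out the gap.

Run:
```python
from h import *
np.set_printoptions(precision=4,suppress=True)
f=lambda P:np.array(P,float)/10+[295-.45,235-.45]
print(px2w("scene",f([(493,365),(408,308)]),.021), px2w("scene",f([(225,145),(325,212),(525,340),(595,385)]),.008))
def proj(X):
    c=cams.calibration("scene");p=(np.array(X)-c["eye"])@np.array(c["rotation"])
    p=p*[1,-1,-1];return cv2.projectPoints(p,np.zeros(3),np.zeros(3),np.array(c["camera_matrix"]),np.array(c["distortion"]))[0].reshape(-1,2)
# right-end disc centre & silhouette lateral extents for candidate x
t=np.linspace(0,2*np.pi,60)
for x in (.605,.61,.615):
    o=[]
    for s in(-1,1):
        o.append(np.c_[x+s*.03*.025+.013*np.cos(t),-.0235+s*.03+0*t,.021+.013*np.sin(t)])
    q=(proj(np.vstack(o))-[294.55,234.55])*10
    hull=cv2.convexHull(q.astype(np.float32)).reshape(-1,2)
    print(x,q[:60].mean(0),hull.min(0),hull.max(0))
```

```text
[[ 0.6083 -0.0525  0.021 ]
 [ 0.6093 -0.023   0.021 ]] [[ 0.6341  0.0633  0.008 ]
 [ 0.6327  0.0253  0.008 ]
 [ 0.6317 -0.0455  0.008 ]
 [ 0.6314 -0.0693  0.008 ]]
0.605 [486.6595 374.7556] [282.5908 217.8993] [517.6102 419.6227]
0.61 [498.721  364.5119] [294.9298 208.3321] [529.5154 409.2687]
0.615 [510.7182 354.3226] [307.2045 198.8144] [541.3575 398.9695]
```

The tube centre is at x≈0.6095 and the line at x≈0.632, so 22.5 mm remain. The finger contact pose agrees (0.5855+0.024). I'll go back down and push until the TCP is at x≈0.608.

{"name": "jog_arm", "arguments": {"series": [[[0.025,0,0.025],0,0.025],[[0.05,0,0.053],0,0.025],[[0.07,0,0.085],0,0.025],[[0.08,0,0.112],0,0.025],[[0.08,0,0.133],0,0.025]]}}

```text
time_s: 9.4
eef_pos: [0.5515, -0.0237, 0.0171]
tool_rot: [[1.0, -0.025, -0.003], [-0.025, -1.0, 0.0], [-0.003, -0.0, -1.0]]
contact_force: [0.7, -0.1, 0.1]
finger_gap: 0.29
grasp_force: 0.0
```

{"name": "jog_arm", "arguments": {"series": [[[0,0,0],0,0.025],[[0.007,0,0],0,0.025],[[0.014,0,0],0,0.025],[[0.02,0,0],0,0.025],[[0.024,0,0],0,0.025]]}}

```text
time_s: 9.82
eef_pos: [0.576, -0.0244, 0.021]
tool_rot: [[1.0, -0.025, 0.0], [-0.025, -1.0, -0.0], [0.0, -0.0, -1.0]]
contact_force: [1.0, 0.2, 0.3]
finger_gap: 0.294
grasp_force: 0.0
```

{"name": "jog_arm", "arguments": {"series": [[[0.002,0,0],0,0.025],[[0.004,0,0],0,0.025],[[0.006,0,0],0,0.025],[[0.008,0,0],0,0.025],[[0.01,0,0],0,0.025]]}}

```text
time_s: 10.23
eef_pos: [0.5853, -0.0246, 0.0213]
tool_rot: [[1.0, -0.025, 0.0], [-0.025, -1.0, 0.0], [0.0, -0.0, -1.0]]
contact_force: [-0.9, 0.5, 0.0]
finger_gap: 0.295
grasp_force: 0.0
```

{"name": "jog_arm", "arguments": {"series": [[[0.002,0,0],0,0.025],[[0.004,0,0],0,0.025],[[0.006,0,0],0,0.025],[[0.008,0,0],0,0.025],[[0.01,0,0],0,0.025]]}}

```text
time_s: 10.65
eef_pos: [0.5954, -0.0249, 0.0212]
tool_rot: [[1.0, -0.025, -0.0], [-0.025, -1.0, 0.0], [-0.0, -0.0, -1.0]]
contact_force: [-1.0, 0.9, -0.4]
finger_gap: 0.29
grasp_force: 0.0
```

{"name": "jog_arm", "arguments": {"series": [[[0.0017,0,0],0,0.025],[[0.0034,0,0],0,0.025],[[0.0049,0,0],0,0.025],[[0.0062,0,0],0,0.025],[[0.0074,0,0],0,0.025]]}}

```text
time_s: 11.07
eef_pos: [0.6027, -0.0251, 0.0212]
tool_rot: [[1.0, -0.025, -0.0], [-0.025, -1.0, 0.0], [-0.0, -0.0, -1.0]]
contact_force: [-0.8, -0.1, -1.1]
finger_gap: 0.293
grasp_force: 0.0
```

Another 5 mm with a taper, then I'll back off and look.

{"name": "jog_arm", "arguments": {"series": [[[0.0012,0,0],0,0.025],[[0.0023,0,0],0,0.025],[[0.0034,0,0],0,0.025],[[0.0043,0,0],0,0.025],[[0.005,0,0],0,0.025]]}}

```text
time_s: 11.48
eef_pos: [0.6077, -0.0252, 0.0212]
tool_rot: [[1.0, -0.025, -0.0], [-0.025, -1.0, -0.0], [-0.0, 0.0, -1.0]]
contact_force: [-0.3, 0.4, 0.1]
finger_gap: 0.291
grasp_force: 0.0
```

{"name": "jog_arm", "arguments": {"series": [[[0,0,0],0,0.025],[[-0.006,0,0],0,0.025],[[-0.03,0,0],0,0.025],[[-0.055,0,-0.015],0,0.025],[[-0.08,0,-0.045],0,0.025]]}}

```text
time_s: 11.9
eef_pos: [0.5242, -0.0229, 0.0639]
tool_rot: [[1.0, -0.025, -0.006], [-0.025, -1.0, 0.001], [-0.006, -0.001, -1.0]]
contact_force: [0.4, -0.2, 1.0]
finger_gap: 0.289
grasp_force: 0.0
```

{"name": "jog_arm", "arguments": {"series": [[[-0.025,0,-0.035],0,0.025],[[-0.05,0,-0.06],0,0.025],[[-0.06,0,-0.08],0,0.025],[[-0.06,0,-0.09],0,0.025],[[-0.06,0,-0.09],0,0.025]]}}

```text
time_s: 12.32
eef_pos: [0.4686, -0.0219, 0.1582]
tool_rot: [[1.0, -0.025, 0.004], [-0.025, -1.0, -0.001], [0.004, 0.0, -1.0]]
contact_force: [0.9, -0.2, 0.2]
finger_gap: 0.29
grasp_force: 0.0
```

```bash
python3 m.py s7
```

```text
12.3167 [ 0.4686 -0.0219  0.1582]
0.6 [ 0.6259 -0.0232  0.0279]
0.58 [0.5722 0.1707 0.0173]
line x= 0.6314889786838414 yaw -1.731052018201903 14
```

View pics/s7.png

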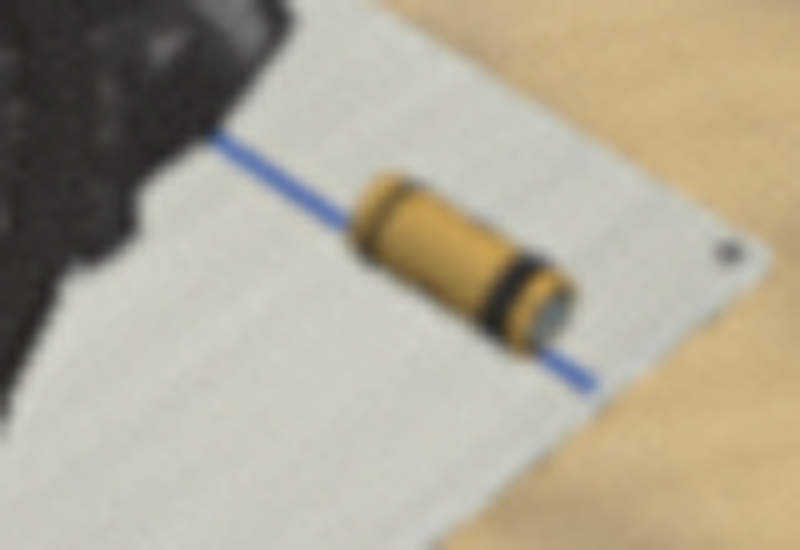

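The tube lies on the line: its end disc is at crop (550,318), which puts its centre at x≈0.6315 against 0.6315 for the line, and it is parallel. The gripper is clear. Handing in.

```bash
python3 -c "from h import *; print(sign_off())"
```

```text
the job is handed in; nothing more can be done
None
```

I rolled the brass tube to rest lying along the blue line (centre within about 1 mm by camera) and handed the job in at about 12 s, with the gripper clear and the black tube and loupe not touched.

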